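Move the snap-fit cover to the snack box with the garlic

TASK

Squeeze the two orange tabs of the blue snap-fit cover together to free it from the empty white snack box, lift it off, and fit it on the green box that holds the garlic: with the tabs still squeezed in, feel your way down until it presses firmly into the springy seal, then let the tabs go so that both catch and hold the cover down. Be gentle: do not crush the tabs, do not tear at or ram the cover, and do not disturb the other things on the range.

Things in the scene. Friction and masses are not known exactly. Their poses are not given: they have to be found in the camera images.
- box_empty: White open-topped snack box, the one the cover is on at the start. Fixed by suction feet, cannot move. Upper part (collar) 110 mm (x) by 74 mm (y), walls 4 mm; lower part 101 by 65 mm; feet reach 59 mm (x), 45 mm (y) from the centre. Floor 4 mm. Origin: centre of the underside; x along its length, z up.
- rim_empty (a point): Centre of the white box's mouth, at rim height, 80 mm above its origin. A lip 5 mm wide (y), 4 mm high runs inside each long wall, flush with the rim: mouth 102 by 58 mm. On the rim lies a springy black seal 5 mm high with the same mouth: 2.4 N per mm, hard stop at 4.5 mm.
- box_garlic: Green open-topped snack box with the garlic in it, like the white one, but telescopic (see rim_garlic). Fixed by suction feet, cannot move. Upper part (collar) 110 mm (x) by 74 mm (y), walls 4 mm; lower part 101 by 65 mm; feet reach 59 mm (x), 45 mm (y) from the centre. Floor 4 mm. Origin: centre of the underside; x along its length, z up.
- rim_garlic (a point): Point 80 mm above the green box's origin. Collar, lips and seal are like the white box's, but the collar telescopes: its rim stands 0 to 8 mm above this point, a different amount each time that no reading shows. It is stiff and does not shift under 30 N. How far down the cover must go has to be felt (or seen): go down slowly until the seal pushes back.
- cover: Loose blue cover, 0.12 to 0.22 kg: plate 120 mm (x) by 80 mm (y), 5 mm thick, orange tabs on top. Origin: centre of the plate's underside; y from right tab to left tab, z up. Its x goes along a box's x, either way round. Two ribs under its ends (97 by 55 mm over all, 16 mm deep, foot rounded 3 mm) guide it into the mouth: play 2.5 mm (x), 1.5 mm (y) a side. Over 22 N between cover and box breaks it.
- cover_top (a point): Middle of the plate's upper face, 5 mm above the cover's origin, under a block 34 by 22 mm, 15.5 mm high, between the tabs. Snapped on, the cover's origin is 2.5 mm above the rim (seal in 2.5 mm, pushing up 6 N); loose on the seal, about 2 mm higher. To catch, it must be held 2.5 to 4.5 mm into the seal (more than 6 N; 8 to 12 N is good) while the tabs are let go.
- hook_left (a point): Tip of the hook under the left tab (top edge). Hook 24 mm wide, 6 mm high, its upper face 6.5 mm below the plate's underside; at rest it reaches 3 mm under the box's lip. It has no lead-in: unless the tabs are held in, the hooks sit on the seal or jam against the lip, and the cover can neither come off nor go on.
- hook_right (a point): The same for the right tab.
- pad_left: Upright orange finger pad of the cover's left tab (+y side of the cover), 30 mm wide (x), 5 mm thick, standing 34 mm above the plate's upper face. Its origin is not on the pad: it is the cover's origin shifted by the tab's travel; the pad's outer face is 30 mm along +y from it. Outer faces of the two pads: 60 mm apart at rest, 50 mm fully squeezed. More than 30 N on a pad breaks it.
- pad_right: The same for the right tab: its outer face is 30 mm along -y from its origin.
- tab_left (a joint): Travel (m) of the left tab towards the middle of the cover: 0 at rest (hook out), 0.005 at its hard stop; the hook is clear of the lip beyond 0.003. Spring: 4 N to start moving, 8 N at the stop.
- tab_right (a joint): The same for the right tab, moving the opposite way. Both must be in at once; a grip that is off-centre drives one tab to its stop while the other still holds.
- garlic: White garlic bulb 55x53x56 mm, loose in the green box; stays there. Origin: centre of its underside.
- jar_honey: Honey jar with a red lid, 70x70x108 mm, bystander behind the boxes. Origin: centre of the underside (so for all bystanders).
- mug_right: White mug with blue dots, 90x120x93 mm, bystander behind the boxes.
- tin_tomato: Red and white food tin, 75x75x110 mm, bystander at the back right.
- salt_shaker: Glass salt shaker, 44x44x90 mm, bystander at the back left.
- spice_1: Spice jar with a black cap, 40x40x105 mm, bystander at the back left.
- teaspoon: Grey teaspoon, 132x28x10 mm, lying flat behind and between the boxes; bystander.
Mind the look-alikes: they are no part of the job. Of the things shaped like the garlic, the white one is meant.

How it is judged:
By the outcome, as a careful person would: the job done as asked, in the order asked, and still so for the second after the job is handed in, with the robot touching nothing.
It also fails if it takes over 46 s, if anything falls off the work surface, if the arm or the gripper's body presses on something with over 40 N, if the wrist force passes 120 N, or if a joint passes its speed limit or range.

ROBOT

A 7-joint arm with a two-finger parallel gripper is mounted at the origin on a cart in front of the work surface, level with it; the furniture and walls round the work are solid. World frame = base frame: x ahead of the robot, y to its left, z up, the work surface at z = 0. Lengths are in m, angles in rad, forces in N, time in s.
With the tool pointing down it reaches from about 0.425 to 0.925 m from the base axis. Payload 6.8 kg.
Tool frame: the origin (TCP) lies at the very end of the fingers, on their centre line; the grasp point (between the pads) lies 19 mm behind it; z points along the fingers, y is the line along which they close (so a half turn about z gives the same grasp; the last joint's range is limited). The gripper opens to 85 mm and grips with 20 to 120 N. Pads are 22 mm wide; open, the fingers measure 114 mm over their backs; the gripper's body (76 mm by 85 mm) begins 54 mm behind the grasp point. The pads swing forward as they close: fully open they stand 13 mm farther back than shut.
Start: joints at [-1.357, 0.477, 0.022, 1.555, -0.011, 1.109, -0.083], TCP at [0.213, 0.64, 0.206] pointing down, gripper open.
Joint ranges: [-2.96, 2.96], [-0.34, 2.1], [-1.41, 1.46], [0.24, 2.44], [-1.37, 4.51], [0.17, 1.92], [-2.96, 2.96]. Speed limits (rad/s): [2.39, 2.39, 3.14, 3.14, 3.14, 3.14, 3.14].

INTERFACE

Orientations are given as a unit quaternion [w, x, y, z].
In Python, from station import bot gives the robot as it stands.
- The arm moves only by the tool apply_moves, never from a script. Its argument "deltas" is a list of rows, each a list of 3 entries, a list of its own where there are three numbers: the closure, from 0 (fully open) to 1 (shut), then the shift along the tool's x, y, z in units of 0.2 m (1.0 is 0.2 m), then the turn about the tool's z in units of 2 pi rad (1.0 is 2 pi rad). A call has 1 to 12 rows; each row is the pose to reach, as a shift and turn from the pose commanded when the call began, along the tool's axes at that moment, turning the shorter way round; what a row does not reach only later rows make up. A row lasts 1/10 s, in which the tool goes at most 50 mm and 8.59 degrees, less where a joint would pass 70% of its speed; a pose out of reach is approached as far as the arm can. A call with a number of a shift or a turn outside -1 to 1 is refused whole. A call with a gripper value outside its range is refused whole. The fingers move at their own pace and stop on an object; "squeeze" is the grip in N (left out, the last holds). Time passes only in rows, so rows that repeat a pose let the fingers close. It gives the time, the measured TCP pose, the force, the opening and the grip force at its end, in the units of the state.
- bot.get_obs(): the state, without advancing time (a new reading comes with each control period).
- bot.read_camera(name): name is "scene" or "top" or "wrist"; returns a dict with "color" (384x512x3 uint8, red, green, blue), "intrinsics" (3x3 intrinsics, pixels), "pose" (4x4, takes a point from camera to world coordinates); the wrist camera has in their place "hand_eye" (4x4, takes a point from camera to tool coordinates, whose origin is the TCP and whose axes are the flange's). Camera axes: x right, y down, z forward; pixel columns grow to the right and rows downward; lengths in m; the calibration is good to about 2 mm. A picture is of the moment at which its call begins: read the wrist's pose just before it. There is no depth.
- bot.hand_in(): hands the job in; it is judged then, once.
Trained networks look in a picture, given as the dict that the camera call returned (one of the last four; its "shot" number tells which), for a name from the list of things; names that differ only in an ending like _2 or _b are one class to them, and where a whole thing is asked for, a point or a joint stands for the part that bears it (a point fixed in the world has none). Each returns a list of dicts, best first, with "confidence" (0 to 1); they miss things now and then, are a little off and sometimes report something else, mostly with a low value. They report only what shows in the picture. A call takes as long as a camera call. They do not tell look-alikes from the thing itself.
- bot.look_for(picture, target): "point" ([x, y, z] in m, in world coordinates, good to about 4 mm: the middle of the surface that is visible of it).
The state is a dict: "t": time; "q": joint angles; "joint_vel": joint speeds; "joint_torque": joint torques, N m; "eef_pos": TCP position; "tool_rot": TCP orientation; "contact_force": force on the tool from outside, world axes, zero at the start; "torque": the same for the moment, N m; "gripper_width": opening from 0.0 (shut) to 1.0 (fully open); "grasp_force": force on a finger pad.
Only numpy, scipy, OpenCV 4.12 (cv2) and the standard library are available. Lean on these libraries where they do the work, as an engineer would, in place of code of your own. Each camera call takes 0.05 s, during which the arm holds its last target. There are 200 camera calls.

## Working session

There is one attempt and no reset: what is moved stays moved. The work goes in short steps, Python scripts to look and compute and a tool call to move; the robot and the scene stay as the last step left them, time stands still between calls to the robot, and variables do not carry over. Pictures are saved under pics/ and viewed, at most 14 in all, crops included, and the job is handed in when it is done.

Besides the shell and the picture viewer there is one more tool, called after "Request:" as name(argument=value, ...) on one line, values as JSON. apply_moves: Moves the arm, as the interface text tells. Its arguments: {"type":"object","properties":{"deltas":{"type":"array","items":{"type":"array"}},"squeeze":{"type":"number"}},"required":["deltas"]}

```bash
mkdir -p pics; ls; python3 - <<'E'
from station import bot
import cv2, numpy as np
o=bot.get_obs()
print({k:np.round(v,4).tolist() for k,v in o.items()})
for n in ["scene","top"]:
    p=bot.read_camera(n)
    cv2.imwrite(f"pics/{n}0.png",p["color"][:,:,::-1])
    print(n,np.round(p["pose"],3).tolist(),np.round(p["intrinsics"],1).tolist())
    for t in ["cover","pad_left","pad_right","box_empty","box_garlic","garlic","cover_top"]:
        try: print(t,[(np.round(d["point"],3).tolist(),round(d["confidence"],2)) for d in bot.look_for(p,t)[:3]])
        except Exception as e: print(t,e)
print(bot.get_obs()["t"])
E
```

```text
pics
{'t': 0.0, 'q': [-1.3571, 0.4778, 0.0223, 1.5564, -0.0115, 1.1093, -0.0831], 'joint_vel': [-0.0004, -0.0008, 0.0, 0.0009, 0.0004, -0.0008, 0.0002], 'joint_torque': [-0.0002, -59.6452, 1.6073, -28.1199, 0.0123, 0.0094, -0.0], 'eef_pos': [0.2133, 0.6398, 0.2049], 'tool_rot': [-0.0001, 0.1602, 0.9871, -0.0009], 'contact_force': [0.4685, 0.243, -0.5951], 'torque': [0.0318, 0.0104, 0.0214], 'grasp_force': 0.0, 'gripper_width': 1.0008}
scene [[0.559, -0.671, 0.488, 0.192], [-0.829, -0.461, 0.316, -0.35], [0.013, -0.581, -0.814, 0.787], [0.0, 0.0, 0.0, 1.0]] [[368.4, 0.0, 248.0], [0.0, 368.4, 195.2], [0.0, 0.0, 1.0]]
cover [([0.507, 0.088, 0.085], 0.88)]
pad_left [([0.519, 0.117, 0.105], 0.48)]
pad_right [([0.516, 0.061, 0.105], 0.5)]
box_empty [([0.499, 0.062, 0.03], 0.64), ([0.509, 0.06, 0.108], 0.25), ([0.522, 0.117, 0.105], 0.17)]
box_garlic [([0.499, -0.19, 0.056], 0.78), ([0.522, 0.12, 0.108], 0.53)]
garlic [([0.503, -0.333, 0.038], 0.97), ([0.493, -0.197, 0.034], 0.94), ([0.506, -0.044, 0.028], 0.76)]
cover_top [([0.512, 0.086, 0.089], 0.82), ([0.522, 0.116, 0.107], 0.71)]
top [[-0.001, -0.987, 0.16, 0.499], [-0.999, -0.005, -0.037, -0.037], [0.038, -0.16, -0.986, 0.969], [0.0, 0.0, 0.0, 1.0]] [[370.3, 0.0, 253.8], [0.0, 370.3, 192.6], [0.0, 0.0, 1.0]]
cover [([0.516, 0.091, 0.091], 0.83)]
pad_left []
pad_right [([0.513, 0.063, 0.122], 0.48), ([0.524, 0.12, 0.118], 0.31)]
box_empty [([0.522, 0.118, 0.114], 0.36)]
box_garlic [([0.494, -0.2, 0.061], 0.96)]
garlic [([0.513, -0.037, 0.041], 0.65), ([0.511, -0.317, 0.034], 0.57), ([0.5, -0.188, 0.045], 0.52)]
cover_top [([0.521, 0.089, 0.086], 0.83)]
0.8
```

View pics/top0.png

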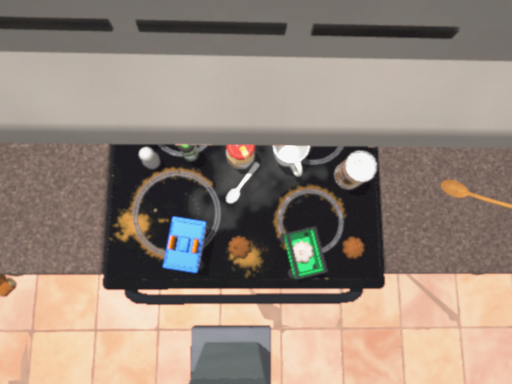

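View pics/scene0.png

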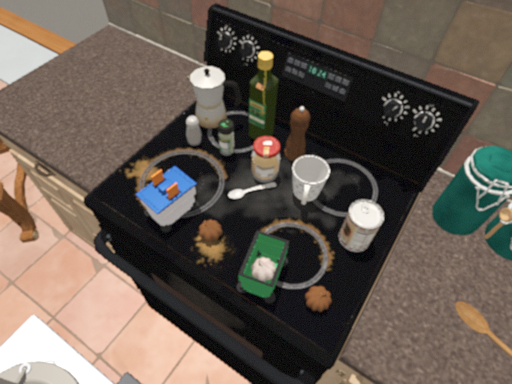

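The top view shows the blue cover, rolled about 10°, at about (186,245), the open green box with white garlic at (305,252), and the brown look-alikes at (238,246) and (353,246). I'll work out rough poses from the colours and prepare a move helper.

```bash
cat > h.py <<'E'
from station import bot
import cv2, numpy as np
from scipy.spatial.transform import Rotation as R
def tool():
    o=bot.get_obs(); q=o["tool_rot"]
    T=np.eye(4); T[:3,:3]=R.from_quat([q[1],q[2],q[3],q[0]]).as_matrix(); T[:3,3]=o["eef_pos"]; return T
def cam(name):
    T=tool(); p=bot.read_camera(name)
    p["P"]=T@p["hand_eye"] if name=="wrist" else p["pose"]
    return p
def toplane(p,uv,z):
    uv=np.atleast_2d(uv).astype(float); K=p["intrinsics"]
    d=np.c_[(uv-[K[0][2],K[1][2]])/[K[0][0],K[1][1]],np.ones(len(uv))]@p["P"][:3,:3].T
    o=p["P"][:3,3]; return o+d*((z-o[2])/d[:,2])[:,None]
def topix(p,X):
    X=np.atleast_2d(X); c=(X-p["P"][:3,3])@p["P"][:3,:3]; K=p["intrinsics"]
    return c[:,:2]/c[:,2:]*[K[0][0],K[1][1]]+[K[0][2],K[1][2]]
def mask(p,lo,hi):
    m=cv2.inRange(cv2.cvtColor(p["color"],cv2.COLOR_RGB2HSV),lo,hi)
    return m
def biggest(m):
    n,l,s,c=cv2.connectedComponentsWithStats(m); i=1+np.argmax(s[1:,4]); return (l==i)
def rect(p,m,z):
    v,u=np.nonzero(m); X=toplane(p,np.c_[u,v],z)[:,:2]
    (c,wh,a)=cv2.minAreaRect((X*1000).astype(np.float32)); b=cv2.boxPoints((c,wh,a))
    e=max([b[1]-b[0],b[2]-b[1]],key=np.linalg.norm); yaw=np.degrees(np.arctan2(e[1],e[0]))
    yaw=(yaw+90)%180-90
    return np.round(c,1),np.round(wh,1),round(yaw,1)
BLUE=((100,120,60),(125,255,255)); GREEN=((50,100,30),(85,255,255)); ORANGE=((5,150,120),(18,255,255))
def delta(xyz,yaw_y):
    "deltas to bring TCP to xyz with tool y at yaw_y deg (mod 180)"
    T=tool(); d=T[:3,:3].T@(np.array(xyz)-T[:3,3])/0.2
    cur=np.degrees(np.arctan2(T[1,1],T[0,1])); a=(yaw_y-cur+90)%180-90
    return np.round(d,4).tolist(), round(-a/360,4), round(cur,2)
E
python3 - <<'E'
from h import *
p=cam("top")
print(rect(p,biggest(mask(p,*BLUE)),.0875)); print(rect(p,biggest(mask(p,*GREEN)),.085))
v,u=np.nonzero(biggest(mask(p,*GREEN))); print(u.min(),u.max(),v.min(),v.max())
p=cam("scene"); print(rect(p,biggest(mask(p,*BLUE)),.0875))
print(delta([.515,.09,.3],80))
w=cam("wrist"); print(w["hand_eye"].round(3).tolist(), w["intrinsics"].round(1).tolist())
E
```

```text
(array([518.8,  92.8]), array([ 85.8, 126.3]), np.float32(-8.8))
(array([ 499.8, -194.2]), array([103. ,  61.8]), np.float32(13.2))
290 323 229 276
(array([520.4,  91.2]), array([ 85.8, 123.3]), np.float32(-7.7))
([-2.3007, -2.1338, -0.4706], np.float64(-0.0234), np.float64(71.56))
[[-0.0, -0.953, -0.303, 0.078], [1.0, -0.0, 0.0, -0.0], [-0.001, -0.303, 0.953, -0.167], [0.0, 0.0, 0.0, 1.0]] [[332.0, 0.0, 253.0], [0.0, 332.0, 186.9], [0.0, 0.0, 1.0]]
```

Request:
apply_moves(deltas=[[0, [-0.2, -0.186, -0.02], -0.01], [0, [-0.4, -0.372, -0.04], -0.02], [0, [-0.6, -0.558, -0.06], -0.0276], [0, [-0.8, -0.744, -0.08], -0.0276], [0, [-1, -0.93, -0.08], -0.0276], [0, [-1, -0.93, -0.08], -0.0276]])

```text
t: 1.55
eef_pos: [0.3472, 0.396, 0.2223]
tool_rot: [0.001, 0.077, 0.997, -0.0]
contact_force: [0.2, -0.1, -0.4]
gripper_width: 1.0
grasp_force: 0.0
```

```bash
python3 - <<'E'
from h import *
print(delta([.519,.092,.22],81.5), tool()[:3,3], bot.get_obs()["t"])
E
```

```text
([-1.082, -1.3703, 0.0141], np.float64(-0.0009), np.float64(81.18)) [0.34720182 0.39601862 0.22234482] 1.55
```

Request:
apply_moves(deltas=[[0, [-0.16, -0.2, 0], 0], [0, [-0.32, -0.4, 0], 0], [0, [-0.48, -0.6, 0], 0], [0, [-0.64, -0.8, 0], 0], [0, [-0.8, -1, 0], 0], [0, [-1, -1, 0], 0], [0, [-1, -1, 0], 0]])

```text
t: 2.25
eef_pos: [0.5173, 0.1695, 0.2224]
tool_rot: [0.002, 0.078, 0.997, -0.0]
contact_force: [-0.8, 0.3, 0.3]
gripper_width: 0.998
grasp_force: 0.0
```

```bash
python3 - <<'E'
from h import *
p=cam("wrist"); cv2.imwrite("pics/w1.png",p["color"][:,:,::-1])
b=biggest(mask(p,*BLUE)); print(b.sum(),rect(p,b,.0875))
m=mask(p,*ORANGE); v,u=np.nonzero(m); print(len(u))
n,l,s,c=cv2.connectedComponentsWithStats(m)
for i in range(1,n):
    if s[i,4]>200: print(s[i],c[i],rect(p,l==i,.1215))
print(delta([.519,.092,.22],81.5), bot.get_obs()["t"])
E
```

```text
8785 (array([517.2,  93.3]), array([ 79.8, 119.2]), np.float32(-8.9))
689
[128 166  20  42 468] [138.95726496 184.38888889] (array([509.7,  72.2]), array([15.6, 36.5]), np.float32(-9.1))
([-0.0818, -0.3898, 0.0101], np.float64(-0.0007), np.float64(81.24)) 2.3
```

View pics/w1.png

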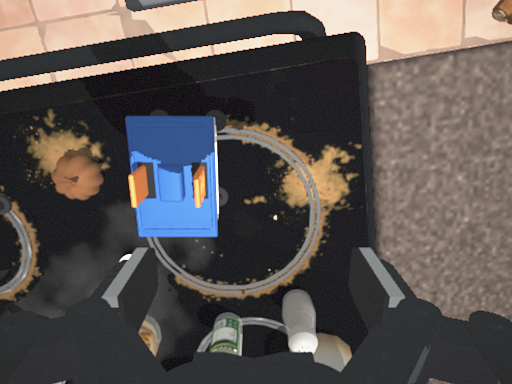

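The wrist picture shows the cover at (172,176) with the pads at (139,184) and (199,186). The plate fit measures 119×80 mm, so it is good. Next I'll look at the green box from above.

Request:
apply_moves(deltas=[[0, [-0.02, -0.25, 0], -0.01], [0, [-0.04, -0.5, 0], -0.02], [0, [-0.07, -0.75, 0], -0.03], [0, [-0.1, -1, 0], -0.04], [0, [-0.1, -1, 0], -0.05]])

```text
t: 2.8
eef_pos: [0.5014, -0.034, 0.2223]
tool_rot: [-0.0, -0.08, 0.997, -0.001]
contact_force: [0.5, 0.6, -0.9]
gripper_width: 1.003
grasp_force: 0.0
```

```bash
python3 - <<'E'
from h import *
print(delta([.505,-.185,.22],103.2), tool()[:3,3], bot.get_obs()["t"])
E
```

```text
([0.1023, -0.7484, 0.0129], np.float64(-0.0113), np.float64(99.14)) [ 0.50142396 -0.03396911  0.22228955] 2.8
```

```bash
python3 - <<'E'
from h import *
import pickle
p=cam("wrist"); pickle.dump(p,open("g1.pkl","wb"))
E
```

Request:
apply_moves(deltas=[[0, [0.02, -0.25, 0], -0.01], [0, [0.06, -0.5, 0], -0.0113], [0, [0.1, -0.75, 0], -0.0113], [0, [0.1, -0.75, 0], -0.0113], [0, [0.1, -0.75, 0], -0.0113]])

```text
t: 3.35
eef_pos: [0.5078, -0.178, 0.2217]
tool_rot: [-0.0, -0.117, 0.993, 0.0]
contact_force: [-0.5, 0.4, -0.7]
gripper_width: 0.999
grasp_force: 0.0
```

```bash
python3 - <<'E'
from h import *
import pickle
p=cam("wrist"); pickle.dump(p,open("g2.pkl","wb"))
q=pickle.load(open("g1.pkl","rb"))
im=[]
for x in (q,p):
    c=topix(x,[[.5,-.194,.07]])[0].astype(int); print(c)
    print(rect(x,biggest(mask(x,*GREEN)),.085))
    u,v=np.clip(c,100,[412,284]); im.append(cv2.resize(x["color"][v-100:v+100,u-100:u+100],(400,400),interpolation=cv2.INTER_CUBIC)); print(u-100,v-100)
cv2.imwrite("pics/g.png",np.hstack(im)[:,:,::-1]); print(bot.get_obs()["t"])
E
```

```text
[ 89 137]
(array([ 499.1, -194. ]), array([101.8,  58.1]), np.float32(13.1))
0 37
[238 152]
(array([ 498.9, -194.2]), array([101.4,  59.3]), np.float32(13.1))
138 52
3.4
```

View pics/g.png

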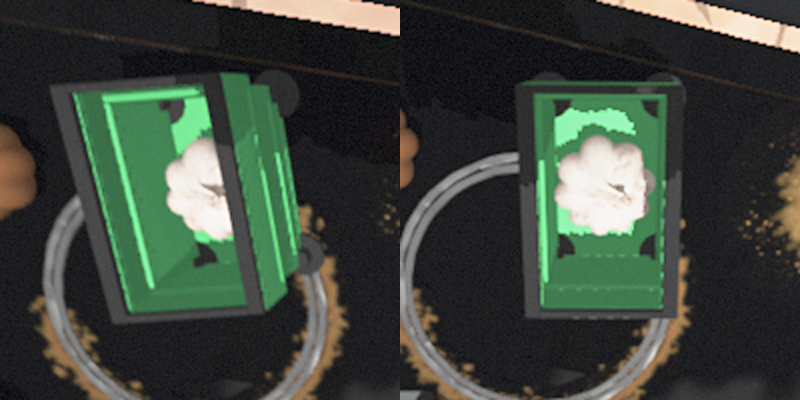

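```bash
python3 - <<'E'
from h import *
import pickle
from scipy.optimize import least_squares
q=pickle.load(open("g1.pkl","rb"));p=pickle.load(open("g2.pkl","rb"))
L=np.array([[52,86],[115,323],[263,314],[207,73]])/2+[0,37]-.25
Rr=np.array([[116,84],[126,318],[279,318],[283,80]])/2+[138,52]-.25
# image up = -tool x?  corners given in order TL,BL,BR,TR
def C(s,dx=110,dy=74):
    x,y,a,z=s; c,n=np.cos(a),np.sin(a)
    # tool y ~ image right ~ world +y-ish ; image up = world -x
    k=np.array([[-dx,-dy],[dx,-dy],[dx,dy],[-dx,dy]])/2000
    return np.c_[k@np.array([[c,n],[-n,c]])+[x,y],np.full(4,z)]
f=lambda s:np.r_[topix(q,C(s))-L,topix(p,C(s))-Rr].ravel()
r=least_squares(f,[.499,-.194,np.radians(13),.088]); print(r.x[:2],np.degrees(r.x[2]),r.x[3],r.fun.round(1).tolist())
# seal-level mouth check with z free from both masks' widths
for z in (.082,.085,.088,.091): print(z,rect(q,biggest(mask(q,*GREEN)),z),rect(p,biggest(mask(p,*GREEN)),z))
print(delta([.517,.093,.22],81.1))
E
```

```text
[ 0.49905394 -0.1942287 ] 13.900131617987178 0.08643489919214041 [-2.4, -0.4, -0.7, 0.2, 0.8, -1.3, 4.1, -1.4, -1.5, 0.5, 0.4, 0.4, -0.3, -0.2, -0.6, 1.9]
0.082 (array([ 499.9, -195.4]), array([102.8,  58.7]), np.float32(13.1)) (array([ 499.6, -194.2]), array([102.4,  59.9]), np.float32(13.1))
0.085 (array([ 499.1, -194. ]), array([101.8,  58.1]), np.float32(13.1)) (array([ 498.9, -194.2]), array([101.4,  59.3]), np.float32(13.1))
0.088 (array([ 498.4, -192.5]), array([100.8,  57.5]), np.float32(13.1)) (array([ 498.3, -194.2]), array([100.4,  58.7]), np.float32(13.1))
0.091 (array([ 497.7, -191. ]), array([99.8, 57. ]), np.float32(13.1)) (array([ 497.6, -194.3]), array([99.4, 58.1]), np.float32(13.1))
([-0.3611, 1.2988, 0.0099], np.float64(0.0626), np.float64(103.65))
```

The left half shows the green box obliquely and the right half shows it from above, with the grey seal ring and the garlic inside. The mouth centre comes out at (0.499, −0.194), yaw 13.1°, with the seal top at about 0.085–0.088. I'm going back to the cover.

Request:
apply_moves(deltas=[[0, [-0.08, 0.25, 0], 0.015], [0, [-0.15, 0.5, 0], 0.03], [0, [-0.22, 0.75, 0], 0.045], [0, [-0.28, 1, 0], 0.0626], [0, [-0.36, 1, 0], 0.0626]])

```text
t: 3.9
eef_pos: [0.5286, 0.0433, 0.2216]
tool_rot: [-0.001, 0.073, 0.997, 0.002]
contact_force: [-0.0, 0.4, 1.0]
gripper_width: 0.996
grasp_force: 0.0
```

```bash
python3 - <<'E'
from h import *
print(delta([.5172,.0933,.2],81.1), bot.get_obs()["t"])
E
```

```text
([0.0928, 0.2385, 0.1092], np.float64(0.0013), np.float64(81.57)) 3.9
```

Request:
apply_moves(deltas=[[0, [0.06, 0.15, 0], 0.0013], [0, [0.093, 0.239, 0.05], 0.0013], [0, [0.093, 0.239, 0.05], 0.0013], [0, [0.093, 0.239, 0.05], 0.0013]])

```text
t: 4.3
eef_pos: [0.5192, 0.0845, 0.2118]
tool_rot: [-0.0, 0.08, 0.997, -0.0]
contact_force: [0.4, 0.5, -0.4]
gripper_width: 1.0
grasp_force: 0.0
```

```bash
python3 - <<'E'
from h import *
p=cam("wrist"); cv2.imwrite("pics/w2.png",p["color"][:,:,::-1])
b=biggest(mask(p,*BLUE)); print(b.sum(),rect(p,b,.0875))
n,l,s,c=cv2.connectedComponentsWithStats(mask(p,*ORANGE))
for i in range(1,n):
    if s[i,4]>200: print(s[i],c[i],rect(p,l==i,.1215))
print(delta([.5172,.0933,.2],81.1), tool()[:3,3],bot.get_obs()["t"])
E
```

```text
8104 (array([517.3,  92.2]), array([ 80.1, 119.9]), np.float32(-9.0))
([0.0204, 0.0477, 0.0604], np.float64(-0.0013), np.float64(80.65)) [0.51968562 0.08323042 0.21208824] 4.35
```

View pics/w2.png

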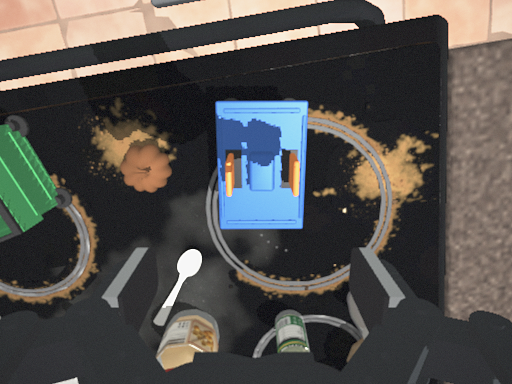

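The cover is centred at (262,165) with both pads visible and the fingers wide of it. The fit gives (0.5173, 0.0922), yaw −9°. I'm descending in two stages.

Request:
apply_moves(deltas=[[0, [0.019, 0.043, 0.15], -0.001], [0, [0.019, 0.043, 0.3], -0.001], [0, [0.019, 0.043, 0.35], -0.001], [0, [0.019, 0.043, 0.35], -0.001]])

```text
t: 4.75
eef_pos: [0.5169, 0.0907, 0.1411]
tool_rot: [-0.001, 0.08, 0.997, -0.001]
contact_force: [0.5, -0.8, 0.3]
gripper_width: 0.997
grasp_force: 0.0
```

```bash
python3 - <<'E'
from h import *
import time
for i in range(2):
    p=cam("wrist"); print(tool()[:3,3].round(4), rect(p,biggest(mask(p,*BLUE)),.0875))
    o=bot.get_obs(); print(o["contact_force"], delta([.5173,.0923,.095],81.0),o["t"])
E
```

```text
[0.5179 0.091  0.1423] (array([517.1,  92.5]), array([ 79.6, 119.5]), np.float32(-8.9))
[0.58965238 0.22034165 0.52245789] ([0.0042, 0.006, 0.2364], np.float64(-0.0004), np.float64(80.84)) 4.8
[0.5186 0.0913 0.143 ] (array([516.8,  92.4]), array([ 79.6, 118.9]), np.float32(-9.0))
[ 0.25820213 -0.15637755  0.88823746] ([0.0075, 0.0039, 0.24], np.float64(-0.0004), np.float64(80.85)) 4.85
```

Request:
apply_moves(deltas=[[0, [0.004, 0.006, 0.1], 0], [0, [0.004, 0.006, 0.18], 0], [0, [0.004, 0.006, 0.22], 0], [0, [0.004, 0.006, 0.235], 0], [0.15, [0.004, 0.006, 0.235], 0], [0.22, [0.004, 0.006, 0.235], 0], [0.25, [0.004, 0.006, 0.235], 0], [0.27, [0.004, 0.006, 0.235], 0]], squeeze=20)

```text
t: 5.65
eef_pos: [0.5174, 0.0932, 0.0954]
tool_rot: [0.0, 0.079, 0.997, 0.0]
contact_force: [1.0, -1.0, -0.1]
gripper_width: 0.735
grasp_force: 0.0
```

Request:
apply_moves(deltas=[[0.29, [0, 0, 0], 0], [0.3, [0, 0, 0], 0], [0.31, [0, 0, 0], 0], [0.32, [0, 0, 0], 0], [0.32, [0, 0, 0], 0]], squeeze=20)

```text
t: 6.15
eef_pos: [0.517, 0.0931, 0.0949]
tool_rot: [-0.0, 0.079, 0.997, -0.0]
contact_force: [-0.5, -0.1, 0.5]
gripper_width: 0.682
grasp_force: 0.0
```

Request:
apply_moves(deltas=[[0.33, [0, 0, 0], 0], [0.34, [0, 0, 0], 0], [0.35, [0, 0, 0], 0], [0.36, [0, 0, 0], 0], [0.36, [0, 0, 0], 0]], squeeze=20)

```text
t: 6.65
eef_pos: [0.5171, 0.0931, 0.0949]
tool_rot: [-0.0, 0.079, 0.997, 0.0]
contact_force: [-0.2, -0.3, -0.3]
gripper_width: 0.637
grasp_force: 0.0
```

```bash
python3 - <<'E'
from h import *
p=cam("wrist"); c=p["color"][60:300,130:390]; cv2.imwrite("pics/w3.png",cv2.resize(c,(650,600),interpolation=cv2.INTER_CUBIC)[:,:,::-1])
print(rect(p,biggest(mask(p,*BLUE)),.0875),bot.get_obs()["grasp_force"])
E
```

```text
(array([516.6,  92.5]), array([ 79.2, 118.2]), np.float32(-9.0)) 0.0
```

View pics/w3.png

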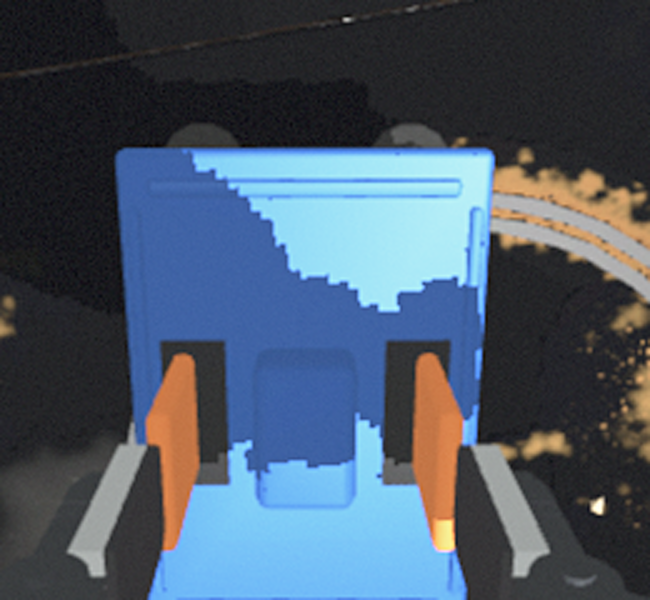

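The view shows both fingers just outside the orange pads, at about (160,500) and (460,500), evenly placed and not yet pressing. I'll keep closing gently.

Request:
apply_moves(deltas=[[0.37, [0, 0, 0], 0], [0.38, [0, 0, 0], 0], [0.39, [0, 0, 0], 0], [0.4, [0, 0, 0], 0], [0.4, [0, 0, 0], 0]], squeeze=20)

```text
t: 7.2
eef_pos: [0.5171, 0.0931, 0.0949]
tool_rot: [-0.0, 0.079, 0.997, 0.0]
contact_force: [-0.8, -0.3, 0.0]
gripper_width: 0.6
grasp_force: 0.0
```

Request:
apply_moves(deltas=[[0.41, [0, 0, 0], 0], [0.42, [0, 0, 0], 0], [0.43, [0, 0, 0], 0], [0.43, [0, 0, 0], 0]], squeeze=20)

```text
t: 7.6
eef_pos: [0.5171, 0.0931, 0.0949]
tool_rot: [-0.0, 0.079, 0.997, -0.0]
contact_force: [0.7, -0.6, -1.4]
gripper_width: 0.569
grasp_force: 0.0
```

```bash
python3 - <<'E'
from h import *
p=cam("wrist"); c=p["color"][160:300,170:350]; cv2.imwrite("pics/w4.png",cv2.resize(c,(720,560),interpolation=cv2.INTER_CUBIC)[:,:,::-1])
o=bot.get_obs(); print(o["grasp_force"],o["gripper_width"],o["contact_force"],o["torque"],o["t"])
E
```

```text
0.0 0.5710605895137423 [0.63273402 0.26604159 0.06339218] [-0.04813449 -0.01751145 -0.00194371] 7.65
```

View pics/w4.png

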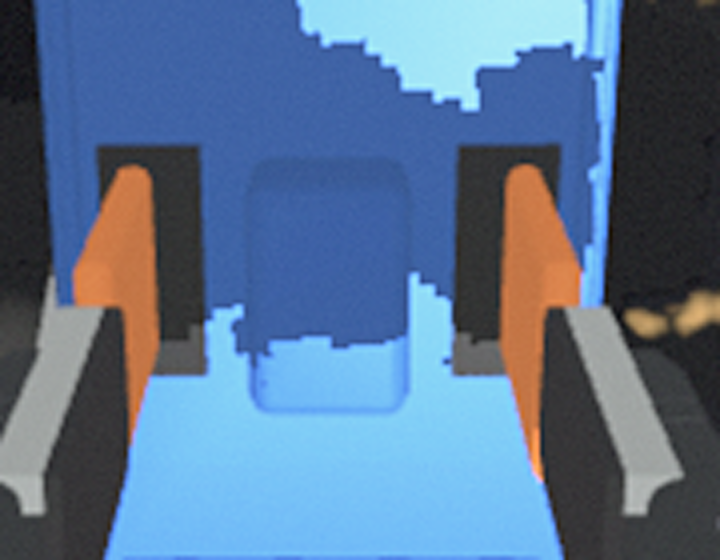

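```bash
python3 - <<'E'
from h import *
p=cam("wrist"); T=tool()
cr=lambda X:((topix(p,X)-[170,160])*4).round().tolist()
for y in (-.025,-.030,-.024-.012):
  for z in (0,-.013,-.0265,-.04): print("tool x=.011",y,z,cr((T@np.array([.011,y,z,1]))[:3]))
a=np.radians(-9); c=np.array([.517,.0925]); ex=np.array([np.cos(a),np.sin(a)]); ey=np.array([-ex[1],ex[0]])
for X,Y,Z in [(-15,-30,87.5),(-15,-30,121.5),(15,-30,121.5),(-15,-25,121.5),(-17,-11,103),(-60,-40,87.5)]:
    print(X,Y,Z,cr(np.r_[c+ex*X/1000+ey*Y/1000,Z/1000]))
E
```

```text
tool x=.011 -0.025 0 [[147.0, 206.0]]
tool x=.011 -0.025 -0.013 [[133.0, 244.0]]
tool x=.011 -0.025 -0.0265 [[116.0, 291.0]]
tool x=.011 -0.025 -0.04 [[97.0, 347.0]]
tool x=.011 -0.03 0 [[109.0, 206.0]]
tool x=.011 -0.03 -0.013 [[93.0, 244.0]]
tool x=.011 -0.03 -0.0265 [[73.0, 291.0]]
tool x=.011 -0.03 -0.04 [[49.0, 347.0]]
tool x=.011 -0.036000000000000004 0 [[65.0, 206.0]]
tool x=.011 -0.036000000000000004 -0.013 [[45.0, 245.0]]
tool x=.011 -0.036000000000000004 -0.0265 [[21.0, 291.0]]
tool x=.011 -0.036000000000000004 -0.04 [[-7.0, 347.0]]
-15 -30 87.5 [[112.0, 160.0]]
-15 -30 121.5 [[65.0, 261.0]]
15 -30 121.5 [[81.0, 487.0]]
-15 -25 121.5 [[109.0, 261.0]]
-17 -11 103 [[241.0, 186.0]]
-60 -40 87.5 [[16.0, -168.0]]
```

The picture and projections show the fingertips about 29 mm behind the TCP at this opening. They are still above the pad tops, at z ≈ 0.124, and the tabs are unmoved. I'll open and go about 25 mm lower, watching the force.

Request:
apply_moves(deltas=[[0.18, [0, 0, 0], 0], [0.18, [0, 0, 0], 0], [0.18, [0, 0, 0], 0], [0.18, [0, 0, 0.03], 0], [0.18, [0, 0, 0.06], 0], [0.18, [0, 0, 0.08], 0], [0.18, [0, 0, 0.08], 0]], squeeze=20)

```text
t: 8.4
eef_pos: [0.5164, 0.093, 0.078]
tool_rot: [-0.001, 0.079, 0.997, -0.0]
contact_force: [0.2, 0.4, -0.3]
gripper_width: 0.821
grasp_force: 0.0
```

```bash
python3 - <<'E'
from h import *
p=cam("wrist"); c=p["color"][140:300,150:370]; cv2.imwrite("pics/w5.png",cv2.resize(c,(770,560),interpolation=cv2.INTER_CUBIC)[:,:,::-1])
o=bot.get_obs(); print(o["grasp_force"],o["gripper_width"],o["contact_force"],o["eef_pos"],o["t"])
E
```

```text
0.0 0.8206255913847161 [-0.43605477 -0.35991324 -0.09313398] [0.51670905 0.09300996 0.07837917] 8.45
```

View pics/w5.png

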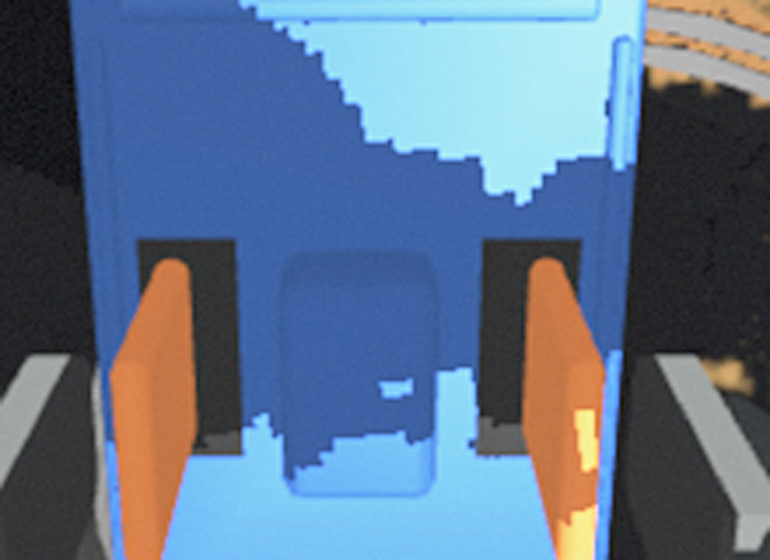

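Now the pads at (150,400) and (565,400) stand between the fingers, offset about 0.6 mm. I'll correct that, lower slightly and squeeze.

Request:
apply_moves(deltas=[[0.18, [0, -0.003, 0.025], 0], [0.18, [0, -0.003, 0.045], 0], [0.25, [0, -0.003, 0.045], 0], [0.28, [0, -0.003, 0.045], 0], [0.3, [0, -0.003, 0.045], 0], [0.32, [0, -0.003, 0.045], 0], [0.33, [0, -0.003, 0.045], 0], [0.33, [0, -0.003, 0.045], 0]], squeeze=20)

```text
t: 9.25
eef_pos: [0.517, 0.0926, 0.0702]
tool_rot: [0.0, 0.079, 0.997, 0.0]
contact_force: [-2.3, 0.6, 4.6]
gripper_width: 0.675
grasp_force: 5.1
```

Request:
apply_moves(deltas=[[0.34, [0, 0, 0], 0], [0.36, [0, 0, 0], 0], [0.38, [0, 0, 0], 0], [0.4, [0, 0, 0], 0], [0.42, [0, 0, 0], 0], [0.42, [0, 0, 0], 0]], squeeze=20)

```text
t: 9.85
eef_pos: [0.517, 0.0924, 0.0703]
tool_rot: [0.0, 0.079, 0.997, 0.0]
contact_force: [-3.3, -0.8, 8.9]
gripper_width: 0.583
grasp_force: 8.7
```

Request:
apply_moves(deltas=[[0.43, [0, 0, -0.005], 0], [0.44, [0, 0, -0.01], 0], [0.45, [0, 0, -0.01], 0], [0.45, [0, 0, -0.01], 0]], squeeze=20)

```text
t: 10.25
eef_pos: [0.517, 0.0924, 0.072]
tool_rot: [0.0, 0.079, 0.997, -0.0]
contact_force: [-2.0, -0.1, 4.9]
gripper_width: 0.569
grasp_force: 20.1
```

Both tabs are at their stops: 20 N grip and no sideways force. Lifting slowly.

Request:
apply_moves(deltas=[[0.45, [0, 0, -0.01], 0], [0.45, [0, 0, -0.02], 0], [0.45, [0, 0, -0.03], 0], [0.45, [0, 0, -0.04], 0], [0.45, [0, 0, -0.055], 0]])

```text
t: 10.75
eef_pos: [0.5168, 0.0925, 0.0828]
tool_rot: [-0.0, 0.079, 0.997, -0.0]
contact_force: [0.2, 0.2, -2.2]
gripper_width: 0.571
grasp_force: 21.1
```

Request:
apply_moves(deltas=[[0.45, [0, 0, -0.08], 0], [0.45, [0, 0, -0.16], 0], [0.45, [0, 0, -0.26], 0], [0.45, [0, 0, -0.36], 0], [0.45, [0, 0, -0.36], 0]])

```text
t: 11.25
eef_pos: [0.5189, 0.093, 0.1574]
tool_rot: [0.002, 0.079, 0.997, 0.001]
contact_force: [0.9, -0.2, -2.0]
gripper_width: 0.569
grasp_force: 21.8
```

```bash
python3 - <<'E'
from h import *
p=cam("wrist"); T=tool(); o=bot.get_obs()
for z in (.030,.023): # plate top in tool z 
    zz=T[2,3]-0; 
    pass
b=biggest(mask(p,*BLUE))
for dz in (.012,.0155,.019):
    c,wh,y=rect(p,b,T[2,3]+dz); print(dz,c,wh,y,(T[:3,:3].T@(np.r_[c/1000,T[2,3]]-T[:3,3])*1000).round(1))
print(delta([.4988,-.1942,.155],103.1),T[:3,3],o["contact_force"],o["grasp_force"],o["t"])
s=cam("scene"); im=s["color"]; cv2.imwrite("pics/s1.png",cv2.resize(im[130:320,90:330],(720,570))[:,:,::-1])
E
```

```text
0.012 [520.7  92.6] [ 81.1 121.9] -9.1 [-2.9  0.2  0. ]
0.0155 [518.9  92.9] [ 79.3 119.1] -9.1 [-1.   0.2  0. ]
0.019 [517.2  93.2] [ 77.4 116.4] -9.1 [ 0.7  0.3 -0. ]
([-0.1323, -1.4322, 0.0024], np.float64(-0.0616), np.float64(80.93)) [0.51783475 0.09283475 0.15584911] [-0.56341774  0.71563295 -3.32138075] 21.836191713809967 11.3
```

View pics/s1.png

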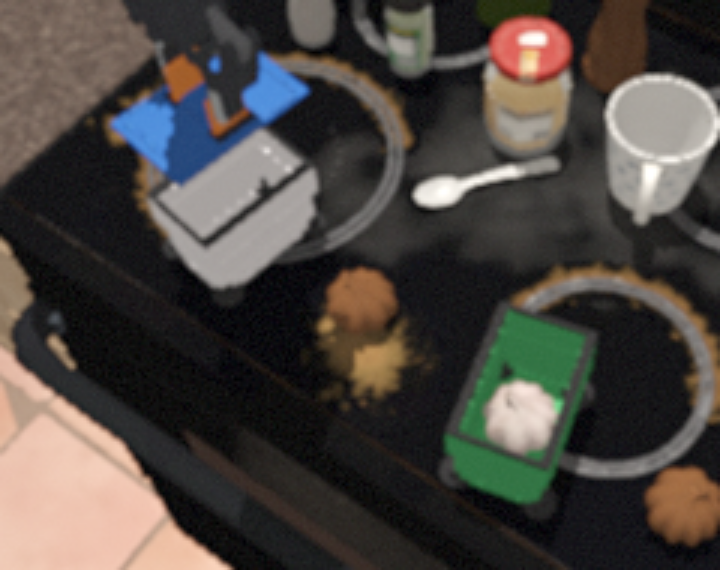

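The scene crop shows the cover held level in the fingers above the now open white box, with everything else in place. Carrying it to the green box.

Request:
apply_moves(deltas=[[0.45, [-0.02, -0.15, 0], -0.006], [0.45, [-0.04, -0.33, 0], -0.015], [0.45, [-0.06, -0.52, 0], -0.025], [0.45, [-0.08, -0.7, 0], -0.035], [0.45, [-0.1, -0.86, 0], -0.045], [0.45, [-0.12, -0.95, 0], -0.055], [0.45, [-0.13, -1, 0], -0.0617], [0.45, [-0.13, -1, 0], -0.0617], [0.45, [-0.13, -1, 0], -0.0617]])

```text
t: 12.25
eef_pos: [0.5104, -0.1085, 0.1539]
tool_rot: [-0.001, -0.114, 0.994, 0.0]
contact_force: [0.0, 0.5, -2.3]
gripper_width: 0.568
grasp_force: 21.8
```

```bash
python3 - <<'E'
from h import *
print(delta([.4983,-.1942,.12],103.1),tool()[:3,3],bot.get_obs()["t"])
E
```

```text
([0.1556, -0.4037, 0.1693], np.float64(-0.0001), np.float64(103.06)) [ 0.51041843 -0.10852137  0.15386576] 12.25
```

Request:
apply_moves(deltas=[[0.45, [0.06, -0.16, 0.03], 0], [0.45, [0.12, -0.32, 0.06], 0], [0.45, [0.156, -0.404, 0.1], 0], [0.45, [0.156, -0.404, 0.13], 0], [0.45, [0.156, -0.404, 0.13], 0], [0.45, [0.156, -0.404, 0.13], 0]])

```text
t: 12.85
eef_pos: [0.4995, -0.1928, 0.1286]
tool_rot: [-0.0, -0.116, 0.993, 0.001]
contact_force: [-0.6, -0.3, -1.1]
gripper_width: 0.573
grasp_force: 21.8
```

```bash
python3 - <<'E'
from h import *
for i in range(3):
    p=cam("wrist"); T=tool(); b=biggest(mask(p,*BLUE)); z=T[2,3]+.0150
    print(rect(p,b,z),T[:3,3].round(4),delta([.4983,-.1942,.12],103.1))
t=cam("top"); print("top",rect(t,biggest(mask(t,*BLUE)),z))
s=cam("scene"); print("scene",rect(s,biggest(mask(s,*BLUE)),z))
cv2.imwrite("pics/s2.png",cv2.resize(s["color"][200:320,200:340],(700,600),interpolation=cv2.INTER_CUBIC)[:,:,::-1])
print(bot.get_obs()["t"])
E
```

```text
(array([ 498.8, -192.8]), array([117.9,  78.5]), np.float32(13.3)) [ 0.4997 -0.193   0.1289] ([0.0083, -0.0045, 0.0445], np.float64(0.0005), np.float64(103.27))
(array([ 499.1, -192.9]), array([117.9,  78.6]), np.float32(13.3)) [ 0.4997 -0.1933  0.1291] ([0.008, -0.003, 0.0453], np.float64(0.0004), np.float64(103.26))
(array([ 499.2, -193.2]), array([118. ,  78.6]), np.float32(13.2)) [ 0.4997 -0.1935  0.1292] ([0.0077, -0.0017, 0.0458], np.float64(0.0004), np.float64(103.25))
top (array([ 536.2, -185.1]), array([54.6, 85. ]), np.float32(-76.6))
scene (array([ 489.9, -196. ]), array([104.3,  83.2]), np.float32(11.5))
13.1
```

View pics/s2.png

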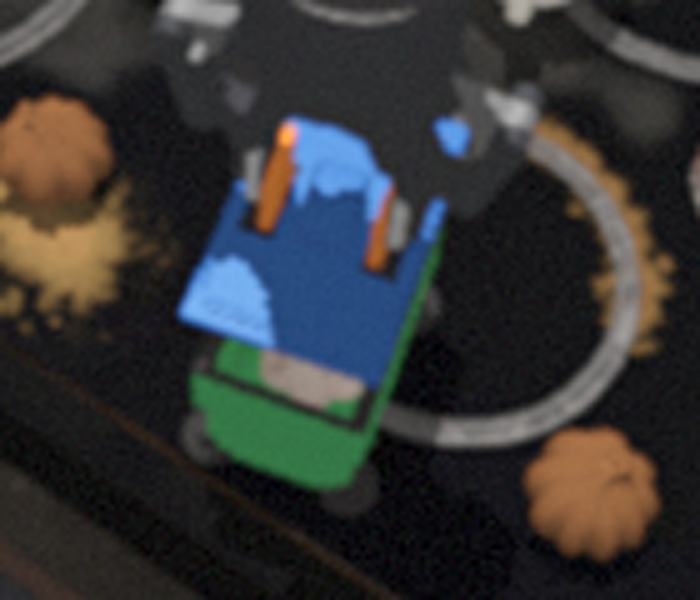

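The cover sits squarely above the green box, with a mouth sliver and garlic visible at (310,380). I'll correct by about 1 mm and start down.

Request:
apply_moves(deltas=[[0.45, [0.004, -0.004, 0.03], 0.0004], [0.45, [0.004, -0.004, 0.07], 0.0004], [0.45, [0.004, -0.004, 0.1], 0.0004], [0.45, [0.004, -0.004, 0.12], 0.0004], [0.45, [0.004, -0.004, 0.13], 0.0004], [0.45, [0.004, -0.004, 0.13], 0.0004]])

```text
t: 13.7
eef_pos: [0.4982, -0.1958, 0.1025]
tool_rot: [-0.0, -0.113, 0.994, 0.0]
contact_force: [-0.4, -0.1, -2.9]
gripper_width: 0.572
grasp_force: 21.9
```

```bash
python3 - <<'E'
from h import *
for i in range(3):
    p=cam("wrist"); T=tool(); b=biggest(mask(p,*BLUE))
    print(rect(p,b,T[2,3]+.0150),rect(p,b,T[2,3]+.0135)[0],T[:3,3].round(4),bot.get_obs()["contact_force"].round(1))
E
```

```text
(array([ 497.6, -195.7]), array([117.9,  78.5]), np.float32(13.0)) [ 498.3 -195.6] [ 0.4984 -0.1959  0.1028] [ 0.2 -0.2 -1.9]
(array([ 497.8, -195.8]), array([117.9,  78.6]), np.float32(13.0)) [ 498.6 -195.6] [ 0.4986 -0.1959  0.103 ] [ 0.3  0.  -2. ]
(array([ 498. , -195.8]), array([118. ,  78.6]), np.float32(13.0)) [ 498.8 -195.6] [ 0.4987 -0.1959  0.1031] [-0.4 -0.8 -1.7]
```

Request:
apply_moves(deltas=[[0.45, [-0.002, 0.007, 0], 0], [0.45, [-0.002, 0.007, 0.01], 0], [0.45, [-0.002, 0.007, 0.02], 0], [0.45, [-0.002, 0.007, 0.03], 0], [0.45, [-0.002, 0.007, 0.04], 0], [0.45, [-0.002, 0.007, 0.05], 0], [0.45, [-0.002, 0.007, 0.05], 0]])

```text
t: 14.55
eef_pos: [0.4983, -0.1943, 0.0925]
tool_rot: [-0.0, -0.113, 0.994, 0.0]
contact_force: [0.2, -0.8, -0.9]
gripper_width: 0.567
grasp_force: 21.9
```

```bash
python3 - <<'E'
from h import *
for i in range(2):
    p=cam("wrist"); T=tool(); b=biggest(mask(p,*BLUE))
    print(rect(p,b,T[2,3]+.0150),rect(p,b,T[2,3]+.0135)[0],T[:3,3].round(4),bot.get_obs()["contact_force"].round(1))
E
```

```text
(array([ 497.7, -194.2]), array([117.9,  78.6]), np.float32(13.0)) [ 498.5 -194.1] [ 0.4984 -0.1943  0.0927] [ 0.1  0.8 -1.7]
(array([ 497.8, -194.2]), array([118. ,  78.6]), np.float32(13.1)) [ 498.6 -194. ] [ 0.4985 -0.1944  0.0928] [-1.1  0.5 -1.3]
```

Aligned to within about 0.5 mm. Continuing down slowly.

Request:
apply_moves(deltas=[[0.45, [0, 0, 0.008], 0], [0.45, [0, 0, 0.016], 0], [0.45, [0, 0, 0.024], 0], [0.45, [0, 0, 0.024], 0]])

```text
t: 15.05
eef_pos: [0.4983, -0.1942, 0.0878]
tool_rot: [-0.0, -0.113, 0.994, 0.0]
contact_force: [-0.5, 0.4, -2.1]
gripper_width: 0.571
grasp_force: 21.9
```

Request:
apply_moves(deltas=[[0.45, [0, 0, 0.006], 0], [0.45, [0, 0, 0.012], 0], [0.45, [0, 0, 0.018], 0], [0.45, [0, 0, 0.018], 0]])

```text
t: 15.45
eef_pos: [0.4984, -0.1943, 0.0843]
tool_rot: [-0.0, -0.113, 0.994, 0.0]
contact_force: [-0.2, 0.4, -2.2]
gripper_width: 0.568
grasp_force: 21.9
```

Request:
apply_moves(deltas=[[0.45, [0, 0, 0.005], 0], [0.45, [0, 0, 0.01], 0], [0.45, [0, 0, 0.015], 0], [0.45, [0, 0, 0.015], 0]])

```text
t: 15.85
eef_pos: [0.4984, -0.1943, 0.0813]
tool_rot: [-0.0, -0.113, 0.994, 0.0]
contact_force: [-1.3, 0.1, -2.2]
gripper_width: 0.571
grasp_force: 21.9
```

Request:
apply_moves(deltas=[[0.45, [0, 0, 0.003], 0], [0.45, [0, 0, 0.007], 0], [0.45, [0, 0, 0.01], 0], [0.45, [0, 0, 0.01], 0]])

```text
t: 16.25
eef_pos: [0.4985, -0.1943, 0.0794]
tool_rot: [-0.0, -0.113, 0.994, 0.0]
contact_force: [0.2, 0.8, -3.2]
gripper_width: 0.571
grasp_force: 21.9
```

Request:
apply_moves(deltas=[[0.45, [0, 0, 0.003], 0], [0.45, [0, 0, 0.007], 0], [0.45, [0, 0, 0.01], 0], [0.45, [0, 0, 0.01], 0]])

```text
t: 16.65
eef_pos: [0.4986, -0.1944, 0.0776]
tool_rot: [0.0, -0.113, 0.994, 0.0]
contact_force: [-0.4, -0.1, 0.9]
gripper_width: 0.57
grasp_force: 22.7
```

Request:
apply_moves(deltas=[[0.45, [0, 0, 0.003], 0], [0.45, [0, 0, 0.006], 0], [0.45, [0, 0, 0.008], 0], [0.45, [0, 0, 0.008], 0]])

```text
t: 17.05
eef_pos: [0.4987, -0.1944, 0.0761]
tool_rot: [0.0, -0.113, 0.994, 0.0]
contact_force: [-1.3, 1.3, 5.0]
gripper_width: 0.571
grasp_force: 23.8
```

The force rises 2.7 N/mm, which matches the seal, so about 7 N of push so far. I'll press a bit more.

Request:
apply_moves(deltas=[[0.45, [0, 0, 0.002], 0], [0.45, [0, 0, 0.004], 0], [0.45, [0, 0, 0.006], 0], [0.45, [0, 0, 0.006], 0]])

```text
t: 17.45
eef_pos: [0.4987, -0.1944, 0.075]
tool_rot: [0.0, -0.113, 0.994, 0.0]
contact_force: [-2.8, 0.7, 8.2]
gripper_width: 0.571
grasp_force: 24.5
```

About 10 N on the seal. Now I'll let the tabs go gradually, following the fingers' backward swing with a small downward move.

Request:
apply_moves(deltas=[[0.43, [0, 0, 0], 0], [0.42, [0, 0, 0.001], 0], [0.41, [0, 0, 0.002], 0], [0.4, [0, 0, 0.002], 0], [0.4, [0, 0, 0.002], 0]], squeeze=20)

```text
t: 17.95
eef_pos: [0.4988, -0.1947, 0.0746]
tool_rot: [0.0, -0.113, 0.994, -0.0]
contact_force: [-2.6, 0.2, 6.5]
gripper_width: 0.598
grasp_force: 7.3
```

Request:
apply_moves(deltas=[[0.4, [0, 0, 0.003], 0], [0.38, [0, 0, 0.005], 0], [0.37, [0, 0, 0.006], 0], [0.36, [0, 0, 0.007], 0], [0.36, [0, 0, 0.007], 0]], squeeze=20)

```text
t: 18.45
eef_pos: [0.4988, -0.1948, 0.0734]
tool_rot: [0.0, -0.113, 0.994, -0.0]
contact_force: [-1.6, -0.1, 7.8]
gripper_width: 0.637
grasp_force: 6.0
```

Request:
apply_moves(deltas=[[0.35, [0, 0, 0.002], 0], [0.34, [0, 0, 0.003], 0], [0.33, [0, 0, 0.004], 0], [0.32, [0, 0, 0.005], 0], [0.32, [0, 0, 0.005], 0]], squeeze=20)

```text
t: 18.95
eef_pos: [0.499, -0.1947, 0.0723]
tool_rot: [0.0, -0.113, 0.994, -0.0]
contact_force: [-1.9, 0.2, 7.2]
gripper_width: 0.68
grasp_force: 4.7
```

Request:
apply_moves(deltas=[[0.31, [0, 0, 0.001], 0], [0.3, [0, 0, 0.002], 0], [0.29, [0, 0, 0.002], 0], [0.27, [0, 0, 0.002], 0], [0.24, [0, 0, 0.002], 0], [0.18, [0, 0, 0], 0], [0.15, [0, 0, 0], 0]])

```text
t: 19.65
eef_pos: [0.4985, -0.1944, 0.0719]
tool_rot: [-0.0, -0.113, 0.994, -0.0]
contact_force: [-0.5, -0.1, 0.6]
gripper_width: 0.847
grasp_force: 0.0
```

```bash
python3 - <<'E'
from h import *
p=cam("wrist"); o=bot.get_obs(); b=biggest(mask(p,*BLUE))
for z in (.0915,.0885,.0945): print(z,rect(p,b,z))
n,l,s,c=cv2.connectedComponentsWithStats(mask(p,*ORANGE))
for i in range(1,n):
    if s[i,4]>200: print(s[i],c[i])
cv2.imwrite("pics/w6.png",cv2.resize(p["color"][100:320,120:400],(700,550),interpolation=cv2.INTER_CUBIC)[:,:,::-1])
print(o["gripper_width"],o["grasp_force"],o["contact_force"],o["eef_pos"],o["t"])
E
```

```text
0.0915 (array([ 498.2, -194.3]), array([118.7,  78.7]), np.float32(13.0))
0.0885 (array([ 499.8, -193.9]), array([121.1,  80.3]), np.float32(13.0))
0.0945 (array([ 496.7, -194.7]), array([116.3,  77.1]), np.float32(13.0))
[ 178  221   26   97 1731] [190.91912189 267.73252455]
[ 303  221   26   96 1592] [314.73555276 264.32914573]
0.8494344305319093 0.0 [-0.56778726  0.29933769  0.08685072] [ 0.49854287 -0.19434413  0.07185459] 19.7
```

View pics/w6.png

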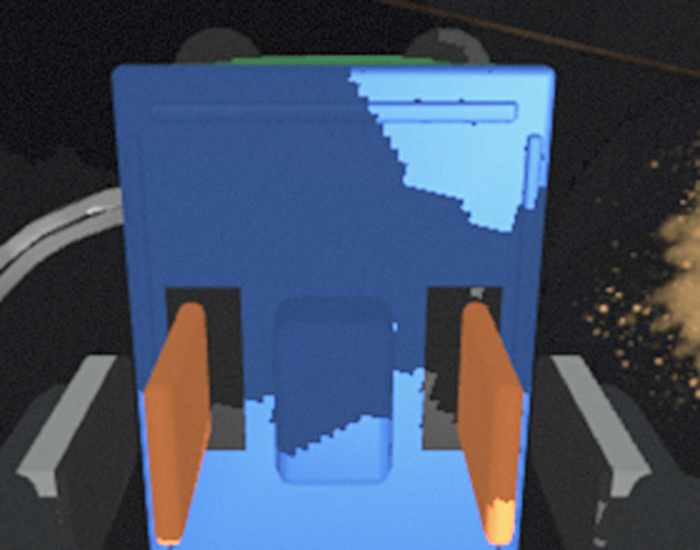

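Both pads stand symmetrically at rest, at (178,420) and (490,420), with the fingers clear. As a check, I'll do a feather-light tug, with the tabs barely touched and the hooks staying out.

Request:
apply_moves(deltas=[[0.25, [0, 0, 0], 0], [0.28, [0, 0, 0], 0], [0.3, [0, 0, 0], 0], [0.31, [0, 0, 0], 0], [0.31, [0, 0, 0], 0]], squeeze=20)

```text
t: 20.2
eef_pos: [0.4986, -0.1945, 0.0721]
tool_rot: [0.0, -0.113, 0.994, -0.0]
contact_force: [-1.8, -0.1, 3.5]
gripper_width: 0.692
grasp_force: 4.5
```

Request:
apply_moves(deltas=[[0.31, [0, 0, -0.004], 0], [0.31, [0, 0, -0.008], 0], [0.31, [0, 0, -0.012], 0], [0.31, [0, 0, -0.012], 0]])

```text
t: 20.6
eef_pos: [0.4982, -0.1945, 0.074]
tool_rot: [-0.0, -0.113, 0.994, -0.0]
contact_force: [-0.2, -2.8, -4.8]
gripper_width: 0.689
grasp_force: 4.3
```

It resists with about 4.8 N at the friction limit, well above the cover's 2 N weight, so it's caught. Releasing and retreating.

Request:
apply_moves(deltas=[[0.25, [0, 0, -0.008], 0], [0.15, [0, 0, -0.008], 0], [0.1, [0, 0, -0.01], 0], [0.05, [0, 0, -0.1], 0], [0, [0, 0, -0.3], 0], [0, [0, 0, -0.5], 0], [0, [0, 0, -0.6], 0], [0, [0, 0, -0.6], 0]])

```text
t: 21.4
eef_pos: [0.5008, -0.195, 0.1978]
tool_rot: [0.003, -0.113, 0.994, -0.001]
contact_force: [-0.3, -0.3, -0.4]
gripper_width: 0.997
grasp_force: 0.0
```

```bash
python3 - <<'E'
from h import *
p=cam("wrist"); o=bot.get_obs(); b=biggest(mask(p,*BLUE))
for z in (.0875,.0905,.0935): print(z,rect(p,b,z))
s=cam("scene"); a=cv2.resize(p["color"],(430,323)); c=cv2.resize(s["color"][110:330,90:400],(430,305)); cv2.imwrite("pics/end.png",np.vstack([a,c])[:600,:,::-1])
print(o["contact_force"],o["eef_pos"],o["t"])
E
```

```text
0.0875 (array([ 499.6, -193.9]), array([120.7,  81. ]), np.float32(13.0))
0.0905 (array([ 498.7, -194.1]), array([119.4,  80.1]), np.float32(13.0))
0.0935 (array([ 497.9, -194.3]), array([118.1,  79.2]), np.float32(13.0))
[ 0.06718648 -0.00484517 -0.84451605] [ 0.49955732 -0.19439303  0.1957953 ] 21.45
```

View pics/end.png

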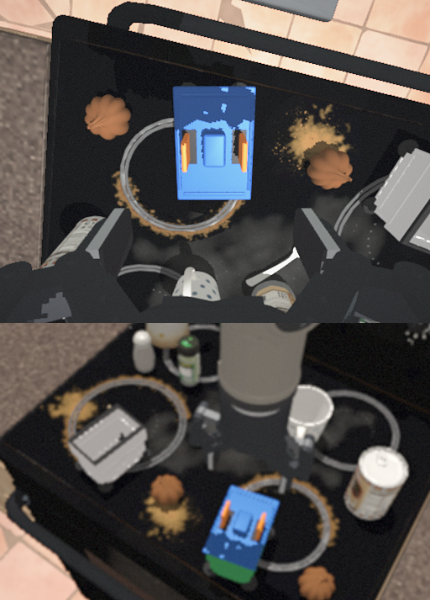

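The cover sits flat and centred on the green box at (213,143) in the upper picture, with both pads at rest. The white box is open, nothing else has moved and the robot is clear, so I'm handing in.

```bash
python3 -c "
from station import bot
print(bot.hand_in())"
```

```text
the job is handed in; nothing more can be done
None
```

The cover is snapped onto the green garlic box: both tabs are back at rest, a light tug showed it holding, nothing else was moved, and the job was handed in at about 21.5 s of the 46 s allowed.

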